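# Close the specimen clamp to its pointer with the thumbwheel

## Robot

A 6-joint arm with a two-finger parallel gripper is mounted at the origin on the work surface. World frame = base frame: x ahead of the robot, y to its left, z up, the work surface at z = 0. Lengths are in mm, angles in rad, forces in N, time in s.
With the tool pointing down it reaches from about 350 to 975 mm from the base axis. Payload 7.1 kg.
Tool frame: the origin (TCP) lies midway between the tips of the shut fingers; the grasp point (between the pads) lies ctrl.tcp_to_grasp behind it (ctrl.tcp_to_grasp is the distance from the TCP to the grasp point, in mm); z points along the fingers, y is the direction in which the jaws open and shut (so a half turn about z gives the same grasp; the last joint's range is limited). The gripper opens to 88 mm and grips with 3 to 60 N. Pads are 20 mm wide; open, the fingers measure 115 mm over their backs; the gripper's body (75 mm by 178 mm) begins 61 mm behind the grasp point.
Start: joints at [1.083, 0.423, 1.63, -0, 1.089, -0.019], TCP at [282.352, 557.568, 188.375] pointing down, gripper open.
Joint ranges: [-3, 3], [-0.9, 2.11], [0.09, 2.58], [-1.31, 4.45], [0.11, 2.69], [-2.54, 2.54]. Speed limits (rad/s): [2.39, 2.39, 3.01, 3.14, 3.14, 3.14].

## Interface

Orientations are given as a rotation vector (axis times angle).
In Python, from workcell import ctrl gives the robot as it stands.
- The arm moves only by the tool play_rows, never from a script. Its argument "increments" is text: rows parted by semicolons, each of 5 numbers parted by spaces: the opening, from 0 (shut) to 1 (fully open), then the shift along the world's x, y, z in m, then the turn about the world's z in degrees. A call has 1 to 20 rows; each row shifts and turns the commanded pose from where the row before left it; what a row does not reach is not made up. A row lasts 1/10 s, in which the tool goes at most 50 mm and 8.59 degrees, less where a joint would pass 70% of its speed; a pose out of reach is approached as far as the arm can. A call is refused whole if a number of a shift passes 0.05 or a number of a turn 8.59, either way. A call with a gripper value outside its range is refused whole. The fingers move at their own pace and stop on an object; the grip force is fixed at half the most. Time passes only in rows, so rows that do not move let the fingers close. It gives the time, the measured TCP pose, the force and the opening at its end, in the units of the state.
- ctrl.get_obs(): the state, without advancing time (a new reading comes with each control period).
- ctrl.get_image(name): name is "side" or "top"; returns a dict with "img" (384x512x3 uint8, red, green, blue), "range_z" (384x512 float32, mm along the optical axis (not along the pixel's ray), 0 where there is no reading), "vertical_fov" (degrees; the focal length in pixels is half the picture's height over the tangent of half this angle, whatever the lens; pixels are square), "cx", "cy" (the principal point, pixels), "origin" and "attitude" of the camera in the world. Camera axes: x right, y down, z forward; pixel columns grow to the right and rows downward; lengths in mm; the calibration is good to about 2 mm. A picture is of the moment at which its call begins.
- ctrl.close_job(): hands the job in, once; it reports no verdict.
The state is a dict: "t": time; "qpos": joint angles; "qvel": joint speeds; "joint_torque": joint torques, N m; "ee_pos": TCP position; "orientation": TCP orientation; "ft_force": force on the tool from outside, world axes, zero at the start; "moment": the same for the moment, N m; "width": finger opening in mm.
Only numpy, scipy, OpenCV 4.12 (cv2) and the standard library are available. Lean on these libraries where they do the work, as an engineer would, in place of code of your own. Each camera call takes 0.05 s, during which the arm holds its last target. There are 200 camera calls.

## Task

On the small specimen clamp, roll the knurled thumbwheel under a fingertip, stroke by stroke, until the sliding jaw's leading face has closed up level with the tip of the brass pointer, then take the finger away. Turn only the wheel: do not push the jaw itself, and do not let the jaw touch the specimen standing beyond the pointer. Nothing is to be picked up, and the specimen, dish, jar and box stay where they are.

Things in the scene. Friction and masses are not known exactly. Their poses are not given: they have to be found in the camera images.
- clamp: Specimen clamp, fixed to the table: grey bed 100 mm (x) by 250 mm (y: -115 to +135), 25 mm high. Origin at table height, z up; its y axis runs along the bed from the fixed jaw (face at y = -85 mm) to the thumbwheel (axle at y = +85 mm). The wheel stands between two aluminium cheeks, 62 mm high, outer faces at x = +-27 mm, y = 52 to 118 mm.
- wheel: Knurled steel thumbwheel, diameter 60, width 30 mm. Origin at its axle's centre, 45 mm above the table; axle along the clamp's x; its top is at 75 mm, 13 mm above the cheeks. Rolling the top towards the clamp's -y closes the jaw, +y opens it: 30 mm of rim moves the jaw 20 mm. Light friction (1.5 N at the rim); it stays where it is left. This frame turns with the wheel.
- jaw: Sliding aluminium jaw, 50 mm (x) by 22 mm (y) by 30 mm high, driven by the wheel along the clamp's y axis. Axes as the clamp's. Origin at the middle of the foot of its leading face, at bed level (25 mm above the table); the leading face looks to -y and the block extends from it to +y.
- gauge: Brass pointer block 16 x 20 mm, 20 mm high, on the bed beside the jaw's path, with a wedge tip; its place along the bed differs each time. Axes as the clamp's. Origin at bed level below the tip, which points to -x and clears the jaw's side by 4 mm. The jaw is level with the tip when its y in this frame is 0; it starts at positive y.
- specimen: Loose mineral on a wooden block, 30 x 26 mm, 36 mm high, on the bed between the jaws. Origin under its centre; its near face is 8 to 11 mm beyond the pointer tip (to -y). The jaw must not reach it.
- petri: Loose glass dish, 90 mm across, 17 mm high, bystander. Origin under its centre.
- jar: Loose jar with a lid, 48 mm across, 65 mm high, bystander. Origin under its centre.
- stonebox: Loose cardboard box, 60 x 45 x 30 mm, bystander. Origin under its centre.

How it is judged (in metres and radians):
On the way, in this order (a step that is already met when the one before it is completed fails the run):
1. a finger rests on the thumbwheel (contact force between the fingers and wheel above 0.5 N), for 0.05 s.
2. the jaw's leading face is level with the pointer tip (y of jaw in the frame of gauge between -0.003 and 0.003 m), for 0.2 s.
At the end, for the whole second after the job is handed in: The jaw's leading face is level with the pointer tip within 3 mm and at rest; the specimen has moved less than 4 mm and the other loose things less than 15 mm (all of step 2 and linear speed of jaw below 0.002 m/s and distance of specimen from where it was at the start of the episode below 0.004 m and distance of each of petri, jar, stonebox from where it was at the start of the episode below 0.015 m); the robot touches nothing.
It fails at once if the robot pushes the sliding jaw itself (contact force between any of the fingers, the arm and jaw above 1 N).
It fails at once if the jaw touches the specimen (contact force between jaw and specimen above 0.2 N).
It fails at once if the specimen is moved or lifted (distance of specimen from where it was at the start of the episode above 0.006 m).
It fails at once if a bystander is moved or lifted (distance of any of petri, jar, stonebox from where it was at the start of the episode above 0.02 m).
It also fails if it takes over 54 s, if anything falls off the work surface, if the arm or the gripper's body presses on something with over 40 N, if the wrist force passes 120 N, or if a joint passes its speed limit or range.

## Working session

There is one attempt and no reset: what is moved stays moved. The work goes in short steps, Python scripts to look and compute and a tool call to move; the robot and the scene stay as the last step left them, time stands still between calls to the robot, and variables do not carry over. Pictures are saved under pics/ and viewed, on a budget of 10 in all, crops included, one or two more only if the job needs it, and the job is handed in when it is done.

Besides the shell and the picture viewer there is one more tool, called as name(argument=value, ...), one argument or row to a line, values as JSON. play_rows: Moves the arm, as the interface text tells. Its arguments: {"type":"object","properties":{"increments":{"type":"string"}},"required":["increments"]}

```bash
mkdir -p pics; cat > h.py <<'E'
import numpy as np, cv2
from scipy.spatial.transform import Rotation as R
from workcell import ctrl
def cam(n):
    d=ctrl.get_image(n); d['f']=d['img'].shape[0]/2/np.tan(np.radians(d['vertical_fov'])/2)
    a=np.array(d['attitude'],float); d['R']=a if a.shape==(3,3) else R.from_rotvec(a).as_matrix() if a.size==3 else R.from_quat(a).as_matrix()
    d['o']=np.array(d['origin'],float); return d
def cloud(d):
    z=d['range_z'].astype(float); v,u=np.indices(z.shape)
    p=np.stack([(u-d['cx'])/d['f']*z,(v-d['cy'])/d['f']*z,z],-1)
    return p@d['R'].T+d['o']
def ray(d,u,v,h):
    r=d['R']@np.array([(u-d['cx'])/d['f'],(v-d['cy'])/d['f'],1]); return d['o']+r*(h-d['o'][2])/r[2]
E
python3 - <<'E'
from h import *
ims=[]
for n in('top','side'):
    d=cam(n); cv2.imwrite(f'pics/{n}0.png',d['img'][:,:,::-1]); np.savez(f'{n}0.npz',**d)
    print(n,d['attitude'],d['o'],d['f'],d['cx'],d['cy'])
print(ctrl.get_obs(), ctrl.tcp_to_grasp)
E
```

```text
top [-2.17151744  2.03737512 -0.22952631] [ 379.32821652    6.1419304  1105.99683953] 458.6359182798893 256.7023271272476 190.644261110565
side [-2.18903569  0.80009711 -0.33710426] [ 165.14717695 -504.71931896  641.67785447] 392.3976698919598 251.810522894206 189.116780801081
{'t': 0.1, 'qpos': array([ 1.08300561e+00,  4.23744353e-01,  1.63053478e+00,  1.96677204e-05,
        1.08860613e+00, -1.90135638e-02]), 'qvel': array([-0.00103572, -0.00418877, -0.00375659,  0.0007747 ,  0.0007352 ,
       -0.00092864]), 'joint_torque': array([ 2.26028970e-05, -5.45615923e+01, -2.74325538e+01,  6.44340017e-02,
        1.88108889e-02, -9.40474638e-05]), 'ee_pos': array([282.11565659, 557.14171226, 187.72295032]), 'orientation': array([-7.29564266e-01, -3.05535507e+00,  1.95851401e-03]), 'ft_force': array([-0.07933246, -0.10848823, -0.83055807]), 'moment': array([-0.04199638,  0.0043406 , -0.05716557]), 'width': 87.96516192528502} 18.700000000000003
```

View pics/top0.png

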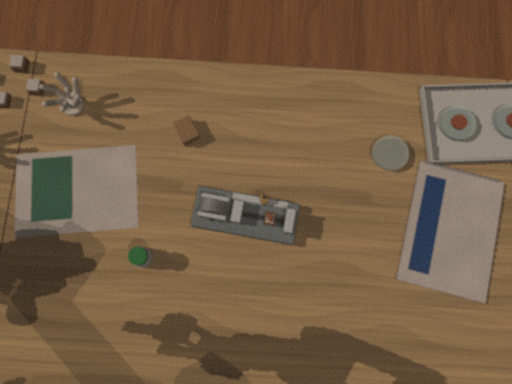

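View pics/side0.png

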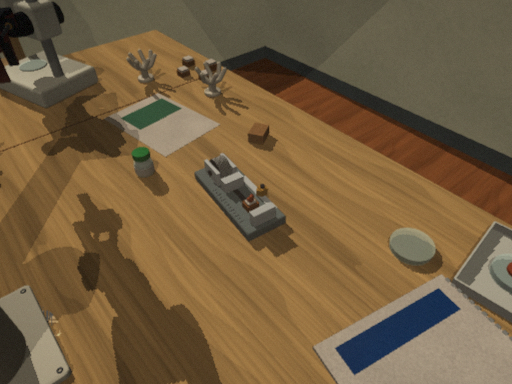

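The clamp is at about (245,215) in the top view: wheel (213,207) between the cheeks, sliding jaw (237,210), pointer (264,199), specimen (269,217), fixed jaw (290,220). The side view agrees. The arm is out of view of the clamp.

```bash
python3 - <<'E'
from h import *
D=dict(np.load('top0.npz')); P=cloud(D)
S=dict(np.load('side0.npz')); Q=cloud(S)
print(P[300,300],P[150,300],Q[250,150])
m=np.zeros(P.shape[:2],bool); m[175:255,180:310]=1
m&=(P[...,2]>15)&(P[...,2]<100)
n,l,st,c=cv2.connectedComponentsWithStats(m.astype(np.uint8)); k=1+st[1:,4].argmax(); m=l==k
pts=P[m]; r=cv2.minAreaRect(pts[:,:2].astype(np.float32)); print(r)
b=cv2.boxPoints(r); 
# long axis toward wheel (left in top image)
e=[b[1]-b[0],b[2]-b[1]]; a=max(e,key=np.linalg.norm); a=a/np.linalg.norm(a)
w=P[207,213,:2]; ctr=np.array(r[0])
if (w-ctr)@a<0:a=-a
x=np.array([a[1],-a[0]]); O=ctr-10*a
print('yaxis',a,'xaxis',x,'origin',O,'axle',O+85*a)
np.savez('clamp.npz',a=a,x=x,O=O)
for n,C,box in(('top',P,None),('side',Q,None)):
    q=C.reshape(-1,3); X=(q[:,:2]-O)@x; Y=(q[:,:2]-O)@a; s=(abs(X)<55)&(abs(Y)<150)&(q[:,2]>15)
    X,Y,Z=X[s],Y[s],q[s,2]
    print(n,'bed',X.min(),X.max(),Y.min(),Y.max())
    for y in range(-120,140,6):
        t=(abs(X)<12)&(abs(Y-y)<3); g=(X>25)&(X<48)&(abs(Y-y)<3)
        print(y,t.sum() and np.round(np.median(Z[t])), g.sum() and np.round(np.max(Z[g])),end=' | ')
    print()
g=lambda d:cv2.resize(d,None,fx=6,fy=6,interpolation=cv2.INTER_CUBIC)
cv2.imwrite('pics/top0c.png',g(D['img'][180:250,185:305,::-1]))
cv2.imwrite('pics/side0c.png',g(S['img'][148:240,190:290,::-1]))
E
```

```text
[ 368.70341281 -102.82574042   -1.45220099] [736.74210946 -87.09618954  -1.18810339] [ 3.29449583e+02  3.81876857e+01 -6.94569968e-03]
((561.6533203125, 39.497283935546875), (250.30287170410156, 103.94534301757812), 83.19105529785156)
yaxis [0.11855926 0.99294704] xaxis [ 0.99294704 -0.11855926] origin [560.46772778  29.56781387] axle [570.54526436 113.96831131]
top bed -51.97272526651508 51.97269995215685 -115.1514504634171 135.15145724865584
-120 0 0 | -114 24.0 28.0 | -108 24.0 28.0 | -102 57.0 59.0 | -96 58.0 55.0 | -90 57.0 56.0 | -84 28.0 31.0 | -78 25.0 30.0 | -72 25.0 30.0 | -66 26.0 28.0 | -60 41.0 30.0 | -54 54.0 28.0 | -48 56.0 31.0 | -42 45.0 30.0 | -36 27.0 47.0 | -30 26.0 53.0 | -24 25.0 54.0 | -18 25.0 48.0 | -12 25.0 29.0 | -6 26.0 28.0 | 0 25.0 31.0 | 6 26.0 30.0 | 12 26.0 30.0 | 18 29.0 30.0 | 24 55.0 28.0 | 30 56.0 30.0 | 36 55.0 30.0 | 42 54.0 29.0 | 48 26.0 29.0 | 54 26.0 30.0 | 60 59.0 27.0 | 66 68.0 60.0 | 72 71.0 28.0 | 78 73.0 47.0 | 84 73.0 54.0 | 90 74.0 49.0 | 96 72.0 29.0 | 102 69.0 27.0 | 108 64.0 58.0 | 114 54.0 30.0 | 120 24.0 29.0 | 126 25.0 28.0 | 132 23.0 27.0 | 138 0 18.0 | 
side bed -51.9315061529275 52.72681642179791 -116.11688632840973 136.7071587498395
-120 0 0 | -114 21.0 26.0 | -108 25.0 26.0 | -102 43.0 55.0 | -96 56.0 55.0 | -90 56.0 55.0 | -84 55.0 55.0 | -78 0 28.0 | -72 0 26.0 | -66 41.0 26.0 | -60 38.0 27.0 | -54 51.0 27.0 | -48 45.0 27.0 | -42 44.0 40.0 | -36 39.0 47.0 | -30 0 50.0 | -24 24.0 52.0 | -18 25.0 44.0 | -12 25.0 27.0 | -6 24.0 29.0 | 0 24.0 27.0 | 6 25.0 28.0 | 12 25.0 27.0 | 18 38.0 27.0 | 24 54.0 27.0 | 30 55.0 27.0 | 36 55.0 27.0 | 42 54.0 27.0 | 48 0 25.0 | 54 47.0 54.0 | 60 57.0 26.0 | 66 65.0 24.0 | 72 70.0 26.0 | 78 72.0 59.0 | 84 73.0 24.0 | 90 73.0 25.0 | 96 72.0 60.0 | 102 69.0 60.0 | 108 0 0 | 114 0 0 | 120 0 0 | 126 0 0 | 132 0 0 | 138 0 0 |
```

View pics/top0c.png

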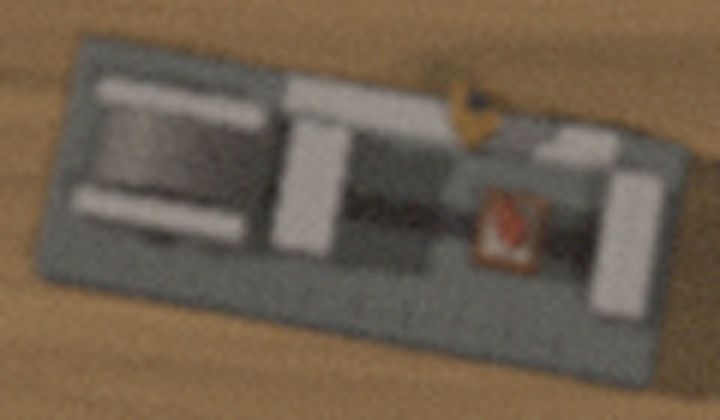

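View pics/side0c.png

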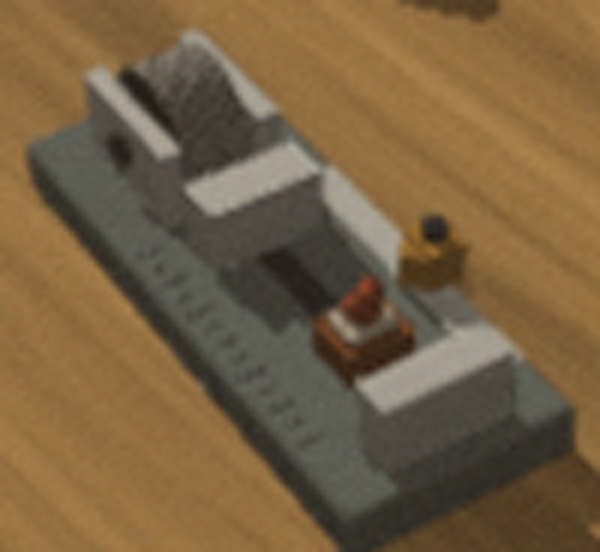

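Crops: pointer tip at about (472,150) in the top crop, i.e. image (263.7,205). The jaw's leading top edge is near crop x≈343. Sizes agree (bed 250x104 mm, jaw top 55, wheel top 74). Next, the sub-pixel measurement of jaw and tip.

```bash
cat > meas.py <<'E'
from h import *
def meas(D,verbose=1):
    K=np.load('clamp.npz'); a,x,O=K['a'],K['x'],K['O']
    img=D['img']; g=cv2.GaussianBlur(cv2.cvtColor(img,cv2.COLOR_RGB2GRAY),(3,3),0).astype(np.float32)
    def toP(X,Y,h):
        w=np.append(O+X*x+Y*a,h); c=D['R'].T@(w-D['o']); return c[0]/c[2]*D['f']+D['cx'],c[1]/c[2]*D['f']+D['cy']
    # brightness along clamp y at jaw-top height 55, averaged over x -18..18
    Ys=np.arange(-70,60,.5); Xs=np.arange(-18,19,2.)
    uv=np.array([[toP(X,Y,55) for X in Xs] for Y in Ys],np.float32)
    pr=cv2.remap(g,uv[...,0],uv[...,1],cv2.INTER_LINEAR).mean(1)
    # brass mask
    hsv=cv2.cvtColor(img,cv2.COLOR_RGB2HSV)
    Xg=np.arange(22,50,.5); Yg=np.arange(-60,30,.5)
    uv=np.array([[toP(X,Y,45) for X in Xg] for Y in Yg],np.float32)
    H=cv2.remap(img,uv[...,0],uv[...,1],cv2.INTER_LINEAR).astype(float)
    br=(H[...,0]-H[...,2])  # brass strong red-blue
    return Ys,pr,Xg,Yg,br
if __name__=='__main__':
    for n in('top','side'):
        Ys,pr,Xg,Yg,br=meas(dict(np.load(n+'0.npz')))
        d=np.gradient(pr); i=d[(Ys>5)&(Ys<35)].argmax(); print(n,'lead edge',Ys[Ys>5][i])
        print(np.round(pr[(Ys>8)&(Ys<50)][::4]))
        print('rb max',br.max())
        for X in range(24,48,2):
            c=br[:,int((X-22)*2)]; s=c>40
            s&=(Yg<0); print(X, c[Yg<-5].max().round(), Yg[s].min() if s.any() else None, Yg[s].max() if s.any() else None, (c[s]*Yg[s]).sum()/c[s].sum() if s.any() else None)
E
python3 meas.py
```

```text
top lead edge 17.5
[ 59.  59.  61.  69.  86. 109. 129. 139. 142. 142. 142. 142. 142. 141.
 137. 124. 101.  76.  60.  57.  61.]
rb max 74.0
24 14.0 None None None
26 33.0 None None None
28 50.0 -30.5 -25.5 -28.018849206349206
30 64.0 -32.0 -23.5 -27.749510763209393
32 73.0 -34.0 -21.5 -27.77375707992448
34 74.0 -35.5 -20.0 -27.714635340186
36 73.0 -37.0 -19.0 -27.91160565723794
38 74.0 -37.5 -18.5 -27.987654320987655
40 70.0 -37.5 -18.0 -27.644045534150614
42 69.0 -37.0 -17.5 -26.28708303761533
44 68.0 -36.5 -16.5 -23.977095937770095
46 67.0 -59.0 -4.0 -37.33782982508153
side lead edge 19.5
[ 78.  78.  77.  80.  90. 108. 128. 145. 155. 159. 160. 160. 160. 159.
 154. 141. 122. 100.  81.  70.  65.]
rb max 104.0
24 49.0 -44.5 -38.5 -41.46232876712329
26 50.0 -47.0 -35.5 -41.21586879432624
28 51.0 -49.0 -29.5 -39.29027997886952
30 69.0 -50.0 -25.5 -37.096175908221795
32 90.0 -50.5 -23.0 -35.487389851109086
34 95.0 -50.0 -21.5 -34.104327050703475
36 92.0 -50.5 -0.5 -30.007005975685143
38 90.0 -60.0 -0.5 -28.260385270606736
40 98.0 -60.0 -0.5 -27.620758718190388
42 104.0 -60.0 -0.5 -27.6675506268081
44 94.0 -60.0 -0.5 -28.259881149806525
46 82.0 -60.0 -0.5 -29.239877107294785
```

play_rows(
  increments="0 0 -0.04 0 5; 0 0.03 -0.05 0 5; 0 0.03 -0.05 0 5; 0 0.03 -0.05 0 5.1; 0 0.03 -0.05 0 0; 0 0.03 -0.05 0 0; 0 0.03 -0.05 0 0; 0 0.03 -0.05 0 0; 0 0.03 -0.04 0 0; 0 0.03 0 0 0; 0 0.018 0 0 0; 0 0 0 0 0; 0 0 0 0 0; 0 0 0 0 0",
)

```text
t: 1.5
ee_pos: [539.0, 177.6, 188.0]
orientation: [-0.184, -3.135, 0.001]
ft_force: [-0.2, -0.2, -0.4]
width: 0.8
```

play_rows(
  increments="0 0.016 -0.026 0 0; 0 0.017 -0.026 0 0; 0 0 0 -0.03 0; 0 0 0 -0.03 0; 0 0 0 -0.03 0; 0 0 0 -0.01 0; 0 0 0 -0.005 0; 0 0 0 -0.003 0; 0 0 0 -0.002 0; 0 0 0 0 0; 0 0 0 0 0; 0 0 0 0 0",
)

```text
t: 2.7
ee_pos: [573.8, 125.5, 79.0]
orientation: [0.185, 3.135, 0.0]
ft_force: [0.7, 0.5, 0.4]
width: 0.4
```

play_rows(
  increments="0 -0.002 0 -0.001 0; 0 0 0 -0.001 0; 0 0 0 -0.001 0; 0 0 0 -0.001 0; 0 0 0 -0.001 0; 0 0 0 0 0; 0 0 0 0 0",
)

```text
t: 3.4
ee_pos: [571.4, 125.4, 73.3]
orientation: [-0.185, -3.136, 0.0]
ft_force: [-0.5, 0.4, 0.6]
width: 0.7
```

play_rows(
  increments="0 0 0 -0.001 0; 0 0 0 -0.001 0; 0 0 0 0 0; 0 0 0 0 0; 0 0 0 0 0",
)

```text
t: 3.9
ee_pos: [571.4, 125.4, 71.4]
orientation: [0.185, 3.136, -0.0]
ft_force: [0.1, 0.3, -1.2]
width: 0.4
```

play_rows(
  increments="0 0 0 -0.001 0; 0 0 0 -0.001 0; 0 0 0 0 0; 0 0 0 0 0; 0 0 0 0 0",
)

```text
t: 4.4
ee_pos: [571.5, 125.5, 69.4]
orientation: [0.185, 3.136, 0.0]
ft_force: [-0.6, -0.1, -0.2]
width: 0.5
```

```bash
python3 - <<'E'
from h import *
o=[]
for n,(a,b,c,e) in dict(top=(150,270,170,310),side=(110,230,170,310)).items():
    d=cam(n); np.savez(n+'1.npz',**d); o.append(cv2.resize(d['img'][a:b,c:e,::-1],(700,600),interpolation=cv2.INTER_CUBIC)[:, :])
cv2.imwrite('pics/m1.png',cv2.resize(np.hstack(o),(800,343)))
K=np.load('clamp.npz');ob=ctrl.get_obs();p=ob['ee_pos'];q=p[:2]-K['O'];print(q@K['x'],q@K['a'],p,ob['ft_force'])
E
```

```text
-0.4887034913422959 96.50851531723428 [571.42444751 125.45358698  69.40555559] [0.48558783 0.29087711 0.46388778]
```

View pics/m1.png

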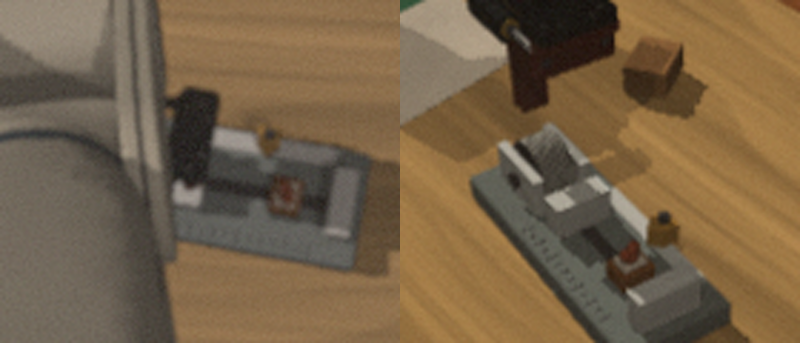

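Mosaic: in the side view the fingertip (about (530,108)) sits above and behind the wheel (545,145) and is clearly not touching. I'll measure its position.

```bash
python3 - <<'E'
from h import *
S=dict(np.load('side1.npz')); Q=cloud(S); K=np.load('clamp.npz')
def pix(D,w):
    c=D['R'].T@(np.array(w)-D['o']); return c[0]/c[2]*D['f']+D['cx'],c[1]/c[2]*D['f']+D['cy']
print('tcp px',pix(S,[571.4,125.5,69.4]),'wheeltop px',pix(S,[570.5,114,75]))
for my in (60,80,95,103,107,110,120,145):
  for mx in (530,545):
    u=170+(mx-400)*140/400; v=110+my*120/343; p=Q[int(v),int(u)]; print(mx,my,round(u),round(v),p.round(), ((p[:2]-K['O'])@K['x']).round(),((p[:2]-K['O'])@K['a']).round())
T=dict(np.load('top1.npz'));P=cloud(T); print(P[150+50,170+70].round()); 
D=S['range_z']; d0=np.load('side0.npz')['range_z']
E
```

```text
tcp px (np.float64(216.74143590604146), np.float64(157.87832733530593)) wheeltop px (np.float64(219.1280929019133), np.float64(158.40419588426332))
530 60 216 131 [566. 114. 157.] -4.0 84.0
545 60 221 131 [536.  49. 202.] -27.0 16.0
530 80 216 138 [567. 118. 136.] -4.0 88.0
545 80 221 138 [534.  48. 187.] -29.0 15.0
530 95 216 143 [565. 117. 120.] -6.0 88.0
545 95 221 143 [577. 115. 115.] 7.0 87.0
530 103 216 146 [565. 119. 111.] -6.0 89.0
545 103 221 146 [578. 118. 105.] 7.0 90.0
530 107 216 147 [565. 119. 108.] -6.0 90.0
545 107 221 147 [656. 235.   1.] 70.0 215.0
530 110 216 148 [564. 118. 106.] -7.0 89.0
545 110 221 148 [654. 232.  -0.] 69.0 212.0
530 120 216 152 [636. 231.  -1.] 51.0 209.0
545 120 221 152 [647. 224.  -2.] 63.0 203.0
530 145 216 161 [560. 115.  75.] -11.0 85.0
545 145 221 161 [570. 109.  73.] -0.0 80.0
[553.  45. 228.]
```

The camera puts the fingertip bottom at about z 104, while the state reports 69. I'll let the arm settle and measure again to see whether the picture lags or the state is wrong.

play_rows(
  increments="0 0 0 0 0; 0 0 0 0 0; 0 0 0 0 0; 0 0 0 0 0; 0 0 0 0 0",
)

```text
t: 5.0
ee_pos: [571.4, 125.5, 69.4]
orientation: [0.185, 3.136, -0.0]
ft_force: [-0.1, -0.4, -0.3]
width: 0.3
```

```bash
cat > tip.py <<'E'
from h import *
S=cam('side'); Q=cloud(S); K=np.load('clamp.npz'); o=ctrl.get_obs()
X=(Q[...,:2]-K['O'])@K['x'];Y=(Q[...,:2]-K['O'])@K['a']
m=(abs(X)<25)&(Y>50)&(Y<125)&(Q[...,2]>78)&(Q[...,2]<150)
m[:, :]&=np.abs(np.gradient(S['range_z'],axis=0))<25
z=Q[...,2][m]; print('lowest',np.percentile(z,[0,1,3,10]).round(1)); s=m&(Q[...,2]<z.min()+12)
print('n',s.sum(),'X',X[s].min().round(),X[s].max().round(),'Y',Y[s].min().round(),Y[s].max().round())
print(o['t'],o['ee_pos'],o['qpos'],o['ft_force'],o['width'])
q=o['ee_pos'][:2]-K['O']; print('tcp in clamp',q@K['x'],q@K['a'])
E
python3 tip.py
```

```text
lowest [105.9 106.5 107.3 109.6]
n 49 X -13.0 11.0 Y 86.0 106.0
5.05 [571.41798018 125.45920949  69.3569146 ] [ 1.95790724e-01  5.24522233e-01  1.79384471e+00 -1.07598096e-05
  8.23229541e-01 -1.25703347e+00] [-1.0971954   0.53725849 -0.18543379] 0.588085874391563
tcp in clamp -0.4957918102914482 96.51333140850484
```

The offset is steady: the real tip is about 35 mm higher than the reported TCP, while x and y agree. I'll trust the camera and force readings for height, lower part way, and recheck.

play_rows(
  increments="0 0 0 -0.01 0; 0 0 0 -0.005 0; 0 0 0 -0.005 0; 0 0 0 0 0; 0 0 0 0 0; 0 0 0 0 0",
)

```text
t: 5.65
ee_pos: [571.6, 125.5, 49.5]
orientation: [0.185, 3.136, 0.0]
ft_force: [0.1, -0.1, 1.0]
width: 0.5
```

```bash
python3 tip.py
```

```text
lowest [85.7 86.8 87.7 91.3]
n 47 X -14.0 9.0 Y 86.0 104.0
5.7 [571.61890311 125.4839911   49.57144174] [ 1.95760404e-01  5.54875539e-01  1.80070685e+00  1.01505209e-06
  7.85637141e-01 -1.25704477e+00] [-0.10115983  0.74344241  0.26658506] 0.33819579091966356
tcp in clamp -0.29922407545706325 96.56175951236305
```

play_rows(
  increments="0 0 0 -0.004 0; 0 0 0 -0.002 0; 0 0 0 -0.001 0; 0 0 0 -0.001 0; 0 0 0 0 0; 0 0 0 0 0; 0 0 0 0 0",
)

```text
t: 6.4
ee_pos: [571.5, 125.4, 41.4]
orientation: [0.185, 3.136, 0.0]
ft_force: [0.7, -0.4, 0.5]
width: 0.7
```

play_rows(
  increments="0 0 0 -0.001 0; 0 0 0 -0.001 0; 0 0 0 0 0; 0 0 0 0 0; 0 0 0 0 0",
)

```text
t: 6.9
ee_pos: [571.6, 125.6, 39.7]
orientation: [0.185, 3.136, 0.0]
ft_force: [-1.2, 0.7, 5.6]
width: 0.4
```

Contact: 5.6 N at a reported z of 39.7. First stroke, 22 mm along the clamp's -y.

play_rows(
  increments="0 0 0 -0.0002 0; 0 -0.0002 -0.002 0 0; 0 -0.0002 -0.002 0 0; 0 -0.0003 -0.002 0 0; 0 -0.0002 -0.002 0 0; 0 -0.0002 -0.002 0 0; 0 -0.0003 -0.002 0 0; 0 -0.0002 -0.002 0 0; 0 -0.0002 -0.002 0 0; 0 -0.0003 -0.002 0 0; 0 -0.0002 -0.002 0 0; 0 -0.0002 -0.002 0 0; 0 0 0 0 0; 0 0 0 0 0",
)

```text
t: 8.3
ee_pos: [569.2, 103.4, 39.9]
orientation: [0.185, 3.136, 0.0]
ft_force: [-1.8, -1.0, 9.0]
width: 0.1
```

```bash
cat > jaw.py <<'E'
from meas import *
import sys
for n in ('top','side'):
    D=cam(n); np.savez(n+'N.npz',**D); Ys,pr,*_=meas(D); out=[]
    th={'top':101,'side':119}[n]; k=np.where((pr[:-1]<th)&(pr[1:]>=th))[0]; j=np.where((pr[:-1]>=th)&(pr[1:]<th))[0]
    print(n,'rise',Ys[k],'fall',Ys[j])
E
python3 jaw.py
```

```text
top rise [23.] fall [30.]
side rise [] fall []
```

play_rows(
  increments="0 0 0 0.005 0; 0 0 0 0.005 0; 0 0.0014 0.012 0 0; 0 0.0014 0.012 0 0; 0 0 0 0 0; 0 0 0 0 0",
)

```text
t: 9.0
ee_pos: [571.5, 128.1, 48.9]
orientation: [-0.183, -3.136, 0.0]
ft_force: [0.1, 0.7, -0.3]
width: 0.3
```

```bash
cat > face.py <<'E'
from h import *
import sys
K=np.load('clamp.npz')
def face(D):
    Q=cloud(D);X=(Q[...,:2]-K['O'])@K['x'];Y=(Q[...,:2]-K['O'])@K['a'];Z=Q[...,2]
    m=(abs(X)<20)&(Z>34)&(Z<50)&(Y>-35)&(Y<35); return m.sum(),np.percentile(Y[m],[10,30,50,70,90]).round(1)
print(face(dict(np.load('side0.npz'))))
D=cam('side'); np.savez('sideN.npz',**D); print(face(D))
E
python3 face.py; python3 jaw.py
```

```text
(np.int64(78), array([18.5, 19.1, 19.6, 19.9, 20.6]))
(np.int64(81), array([3.1, 3.9, 4.2, 4.7, 5.5]))
top rise [7.5] fall [13.5]
side rise [] fall []
```

Stroke 1 moved the jaw 15.3 mm by the face depth, matching 22 mm of rim times 2/3. About 32 mm remain. Second stroke.

play_rows(
  increments="0 -0.0003 -0.0025 -0.005 0; 0 0 0 -0.003 0; 0 0 0 -0.001 0; 0 0 0 -0.001 0; 0 0 0 0 0; 0 -0.0002 -0.002 0 0; 0 -0.0002 -0.002 0 0; 0 -0.0003 -0.002 0 0; 0 -0.0002 -0.002 0 0; 0 -0.0002 -0.002 0 0; 0 -0.0003 -0.002 0 0; 0 -0.0002 -0.002 0 0; 0 -0.0002 -0.002 0 0; 0 -0.0003 -0.002 0 0; 0 -0.0002 -0.002 0 0; 0 -0.0002 -0.002 0 0; 0 0 0 0 0; 0 0 0 0 0",
)

```text
t: 10.95
ee_pos: [568.9, 102.9, 39.8]
orientation: [-0.186, -3.136, -0.0]
ft_force: [-2.9, -0.7, 8.3]
width: 0.7
```

play_rows(
  increments="0 0 0 0.005 0; 0 0 0 0.005 0; 0 0.0013 0.011 0 0; 0 0.0013 0.011 0 0; 0 0 0 0 0; 0 0 0 0 0",
)

```text
t: 11.55
ee_pos: [571.3, 125.6, 48.9]
orientation: [-0.183, -3.136, 0.0]
ft_force: [-0.4, 0.3, 0.3]
width: 0.4
```

```bash
python3 face.py; python3 jaw.py; python3 -c "
from meas import *
Ys,pr,Xg,Yg,br=meas(dict(np.load('topN.npz')))
for X in range(28,42,2):
    c=br[:,int((X-22)*2)]; s=(c>40)&(Yg<0); print(X, Yg[s].min() if s.any() else 0, Yg[s].max() if s.any() else 0)
"
```

```text
(np.int64(78), array([18.5, 19.1, 19.6, 19.9, 20.6]))
(np.int64(83), array([-11.6, -10.8, -10.2,  -9.8,  -8.7]))
top rise [-7.5 56. ] fall [5.]
side rise [] fall []
28 0 0
30 -30.5 -25.5
32 -32.0 -24.0
34 -34.0 -22.0
36 -35.0 -21.0
38 -36.5 -20.5
40 -36.0 -20.0
```

play_rows(
  increments="0 0 0 -0.005 0; 0 0 0 -0.003 0; 0 0 0 -0.001 0; 0 0 0 -0.001 0; 0 0 0 0 0; 0 -0.0002 -0.002 0 0; 0 -0.0002 -0.002 0 0; 0 -0.0003 -0.002 0 0; 0 -0.0002 -0.002 0 0; 0 -0.0002 -0.002 0 0; 0 -0.0003 -0.002 0 0; 0 -0.0002 -0.002 0 0; 0 -0.0002 -0.002 0 0; 0 -0.0003 -0.002 0 0; 0 0 0 0 0; 0 0 0 0 0",
)

```text
t: 13.3
ee_pos: [569.5, 107.0, 40.2]
orientation: [0.186, 3.136, 0.001]
ft_force: [-3.0, 0.4, 12.2]
width: 0.2
```

play_rows(
  increments="0 0 0 0.005 0; 0 0 0 0.005 0; 0 0 0.03 0.03 0; 0 0 0.05 0.03 0; 0 0 0.05 0.03 0; 0 0 0.05 0 0; 0 0 0.05 0 0; 0 0 0.05 0 0;0 0 0 0 0; 0 0 0 0 0",
)

```text
t: 14.3
ee_pos: [568.8, 373.4, 130.2]
orientation: [-0.182, -3.136, 0.001]
ft_force: [-0.1, -0.2, -0.4]
width: 0.4
```

```bash
python3 face.py; python3 jaw.py; python3 - <<'E'
from meas import *
D=dict(np.load('topN.npz'));S=dict(np.load('sideN.npz'))
Ys,pr,Xg,Yg,br=meas(D)
print(np.round(pr[(Ys>-35)&(Ys<15)][::4]))
for X in range(28,42,2):
    c=br[:,int((X-22)*2)]; s=(c>40)&(Yg<0); print(X, Yg[s].min() if s.any() else 0, Yg[s].max() if s.any() else 0)
g=lambda d:cv2.resize(d,(400,400),interpolation=cv2.INTER_CUBIC)
cv2.imwrite('pics/m2.png',np.hstack([g(D['img'][185:235,230:280,::-1]),g(S['img'][170:220,225:275,::-1])]))
E
```

```text
(np.int64(78), array([18.5, 19.1, 19.6, 19.9, 20.6]))
(np.int64(78), array([-23.8, -23. , -22.4, -22. , -21. ]))
top rise [-19.5] fall [-5.5]
side rise [] fall []
[ 55.  57.  60.  63.  69.  79.  90.  98. 102. 103. 103. 103. 102. 103.
 102.  99.  89.  75.  61.  54.  54.  57.  60.  62.  62.]
28 -30.5 -25.0
30 -32.5 -23.0
32 -34.0 -21.5
34 -35.5 -19.5
36 -37.0 -18.5
38 -37.5 -18.0
40 -37.5 -17.5
```

View pics/m2.png

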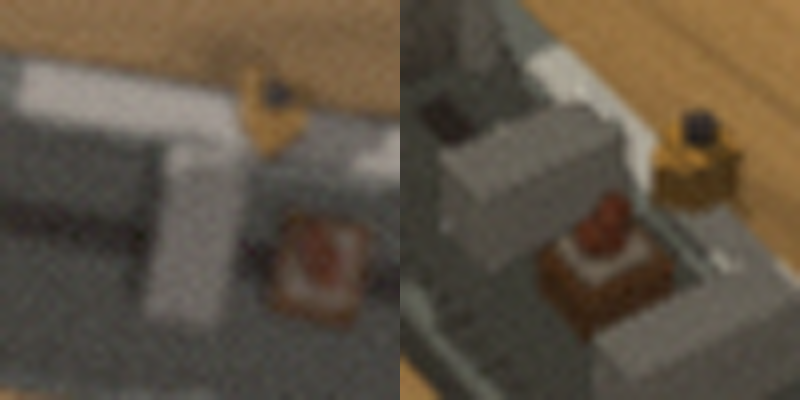

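Picture: the jaw's leading edge runs from (245,150) to (220,325) in the left crop, and the tip is at about (268,155), so the jaw is still short by a few mm. I'll fit the edge row by row and extrapolate it to the tip's line.

```bash
cat > edge.py <<'E'
from h import *
import sys
K=np.load('clamp.npz');a,x,O=K['a'],K['x'],K['O']
def patch(D,Xs,Ys,h):
    X,Y=np.meshgrid(Xs,Ys,indexing='ij'); w=np.stack([O[0]+X*x[0]+Y*a[0],O[1]+X*x[1]+Y*a[1],0*X+h],-1)
    c=(w-D['o'])@D['R']; u=c[...,0]/c[...,2]*D['f']+D['cx'];v=c[...,1]/c[...,2]*D['f']+D['cy']
    return cv2.remap(D['img'].astype(np.float32),u.astype(np.float32),v.astype(np.float32),cv2.INTER_LINEAR)
def edge(D,guess):
    Xs=np.arange(-21,21,1.5);Ys=np.arange(guess-14,guess+36,.25);p=cv2.blur(patch(D,Xs,Ys,55.).mean(2),(1,3)); r=[]
    for X,q in zip(Xs,p):
        hi=np.median(q[(Ys>guess+6)&(Ys<guess+16)])
        L=[]
        for s,lo in((1,q[(Ys<guess-6)].mean()),(-1,q[Ys>guess+28].min())):
            t=(hi+lo)/2; i=np.where(q>t)[0]; i=i[(Ys[i]>guess-8)&(Ys[i]<guess+30)]; L.append(Ys[i[0]] if s>0 else Ys[i[-1]])
        r.append(L)
    r=np.array(r); lf=np.polyfit(Xs,r[:,0],1);rf=np.polyfit(Xs,r[:,1],1)
    print('lead slope,at0,at29',lf,np.polyval(lf,29),'rear',rf,np.polyval(rf,29),'resid',np.std(r[:,0]-np.polyval(lf,Xs)))
for f,g in [l.split(':') for l in sys.argv[1:]]:
    print(f); D=dict(np.load(f)); edge(D,float(g))
    Xs=np.arange(26,36,1.);Ys=np.arange(-45,-10,.25);p=patch(D,Xs,Ys,45.);c=np.clip(p[...,0]-p[...,2]-25,0,None); print('tip Y by X',(c@Ys/c.sum(1)).round(1))
E
python3 edge.py top0.npz:18.5 topN.npz:-23.5 sideN.npz:-22.5
```

```text
top0.npz
lead slope,at0,at29 [7.93650794e-03 1.78630952e+01] 18.09325396825396 rear [4.60682357e-03 4.06016694e+01] 40.735267286991416 resid 0.2783653083592837
tip Y by X [-28.  -28.  -27.9 -27.8 -27.8 -27.8 -27.8 -27.8 -27.7 -27.7]
topN.npz
lead slope,at0,at29 [ 1.39116949e-02 -2.40520662e+01] -23.64862707535121 rear [ 0.05291005 -0.92460317] 0.60978835978836 resid 0.6382887262400887
tip Y by X [-27.9 -27.8 -27.7 -27.7 -27.8 -27.8 -27.7 -27.6 -27.7 -27.7]
sideN.npz
lead slope,at0,at29 [  0.17984857 -21.40975643] -16.194147965699685 rear [0.16324576 0.86350575] 5.59763273125342 resid 4.095587356106631
tip Y by X [-39.4 -38.4 -37.  -35.6 -34.2 -33.1 -32.3 -31.7 -31.3 -30.2]
```

play_rows(
  increments="0 0 -0.04 0 0; 0 0 -0.04 0 0; 0 0 -0.04 0 0; 0 0 -0.04 0 0; 0 0 -0.04 0 0; 0 0.001 -0.04 0 0; 0 0.001 -0.015 0 0; 0 0 0 -0.025 0; 0 0 0 -0.025 0; 0 0 0 -0.025 0; 0 0 0 -0.006 0; 0 0 0 0 0; 0 0 0 0 0; 0 0 0 0 0",
)

```text
t: 15.85
ee_pos: [572.4, 117.9, 51.0]
orientation: [0.185, 3.134, 0.001]
ft_force: [0.2, 0.5, 0.0]
width: 0.7
```

Down to contact, then a 6 mm stroke. Lift clear afterwards.

play_rows(
  increments="0 -0.001 0 -0.006 0; 0 0 0 -0.003 0; 0 0 0 -0.001 0; 0 0 0 -0.001 0; 0 0 0 -0.0006 0; 0 0 0 0 0; 0 0 0 0 0",
)

```text
t: 16.55
ee_pos: [570.6, 118.0, 40.2]
orientation: [0.185, 3.136, 0.001]
ft_force: [-6.2, -0.4, 21.3]
width: 0.1
```

play_rows(
  increments="0 0 0 0.0006 0; 0 0 0 0 0; 0 -0.0002 -0.002 0 0; 0 -0.0002 -0.002 0 0; 0 -0.0002 -0.002 0 0; 0 0 0 0 0; 0 0 0 0 0",
)

```text
t: 17.25
ee_pos: [569.9, 112.1, 40.3]
orientation: [0.185, 3.136, 0.001]
ft_force: [-5.3, 0.7, 16.3]
width: 0.5
```

play_rows(
  increments="0 0 0 0.005 0; 0 0 0 0.005 0; 0 0 0.03 0.03 0; 0 0 0.05 0.03 0; 0 0 0.05 0.03 0; 0 0 0.05 0 0; 0 0 0.05 0 0; 0 0 0.05 0 0;0 0 0 0 0; 0 0 0 0 0; 0 0 0 0 0",
)

```text
t: 18.35
ee_pos: [569.5, 376.2, 129.6]
orientation: [-0.186, -3.135, 0.002]
ft_force: [0.3, -0.4, -0.1]
width: 0.4
```

```bash
python3 face.py; python3 jaw.py; python3 edge.py topN.npz:-27.5; python3 - <<'E'
from h import *
D=dict(np.load('topN.npz'));S=dict(np.load('sideN.npz'))
g=lambda d:cv2.resize(d,(400,400),interpolation=cv2.INTER_CUBIC)
cv2.imwrite('pics/m3.png',np.hstack([g(D['img'][185:235,230:280,::-1]),g(S['img'][170:220,225:275,::-1])]))
E
```

```text
(np.int64(78), array([18.5, 19.1, 19.6, 19.9, 20.6]))
(np.int64(81), array([-27.5, -26.8, -26.2, -25.7, -25. ]))
top rise [-23.] fall [-10.]
side rise [] fall []
topN.npz
lead slope,at0,at29 [-3.46652071e-03 -2.79311713e+01] -28.031700419631452 rear [ 0.03534939 -5.00027367] -3.9751413975551912 resid 0.5405930915292178
tip Y by X [-27.7 -27.8 -27.7 -27.8 -27.8 -27.8 -27.8 -27.7 -27.7 -27.7]
```

View pics/m3.png

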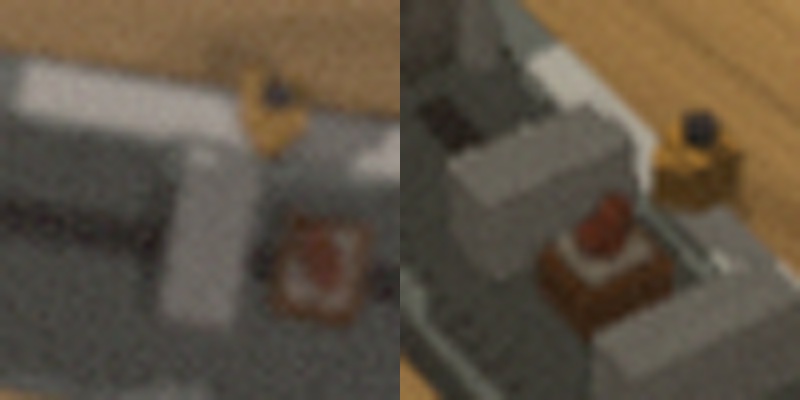

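Picture: the jaw edge reaches about (258,155) and the tip is at about (268,155) in the left crop, close to level. The edge fit says -27.9 (lead edge) against -27.8 (tip). Side depth says -26.2, so I'll check the tip in the side camera's own frame too.

```bash
python3 - <<'E'
from h import *
K=np.load('clamp.npz');a,x,O=K['a'],K['x'],K['O']
D=dict(np.load('topN.npz'));S=dict(np.load('sideN.npz'))
def pr(D,X,Y,h):
    c=D['R'].T@(np.append(O+X*x+Y*a,h)-D['o']); return c[0]/c[2]*D['f']+D['cx'],c[1]/c[2]*D['f']+D['cy']
T=lambda u,v:((u-230)*8,(v-185)*8); G=lambda u,v:(400+(u-225)*8,(v-170)*8)
for nm,p in dict(tip=(29,-27.8,45),jawcorner=(25,-27.5,55),jawcorner2=(-25,-27.5,55)).items():
    print(nm,'topcrop',np.round(T(*pr(D,*p))),'sidecrop',np.round(G(*pr(S,*p))))
# brass points by depth in each view
for n,I in(('top',D),('side',S)):
    Q=cloud(I);X=(Q[...,:2]-O)@x;Y=(Q[...,:2]-O)@a;Z=Q[...,2]; im=I['img'].astype(int)
    m=(X>24)&(X<52)&(Y>-50)&(Y<-10)&(Z>28)&(Z<49)&(im[...,0]-im[...,2]>35)
    print(n,m.sum(),'X',np.percentile(X[m],[2,50,98]).round(1),'Y',np.percentile(Y[m],[2,10,50,90,98]).round(1),'Z',np.percentile(Z[m],[2,98]).round(1))
    s=(abs(X)<10)&(Z>34)&(Z<58)&(Y<-33)&(Y>-70); print(' spec Y',np.percentile(Y[s],[2,10,50,90,98]).round(1))
    s=(abs(X)<20)&(Z>53)&(Z<58)&(Y<10)&(Y>-33); print(' jawtop Y',np.percentile(Y[s],[2,10,50,90,98]).round(1),Y[s].mean())
    s=(abs(X)<20)&(Z>53)&(Z<58)&(Y<-75); print(' fixed jaw top Y',np.percentile(Y[s],[2,50,98]).round(1))
E
```

```text
tip topcrop [263. 143.] sidecrop [647. 159.]
jawcorner topcrop [260. 150.] sidecrop [634. 138.]
jawcorner2 topcrop [229. 317.] sidecrop [481. 206.]
top 63 X [28.7 39.3 51.4] Y [-36.7 -35.1 -27.6 -19.5 -17.7] Z [36.1 48.1]
 spec Y [-61.5 -60.  -48.6 -38.7 -37.1]
 jawtop Y [-26.1 -24.5 -15.6  -6.9  -5.3] -15.72916199013184
 fixed jaw top Y [-104.3  -95.6  -85.3]
side 88 X [30.7 39.9 51.5] Y [-38.  -36.7 -32.6 -23.7 -18.7] Z [28.7 46.2]
 spec Y [-63.4 -62.2 -55.6 -47.2 -42.8]
 jawtop Y [-27.  -25.2 -16.7  -8.   -4.6] -16.480638826684395
 fixed jaw top Y [-105.2  -96.7  -85.5]
```

All estimates put the jaw between about 0 and +1.6 mm of the tip, inside the 3 mm tolerance, and the finger is well clear. Handing in.

```bash
python3 -c "
from workcell import ctrl
o=ctrl.get_obs();print(o['t'],o['ft_force'],o['ee_pos']);print(ctrl.close_job())"
```

```text
18.5 [0.38597107 0.10108202 0.92964402] [570.07745786 375.84194227 130.08679047]
the job is handed in; nothing more can be done
None
```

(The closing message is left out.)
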